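# Square up the loose corner of a safety-screen frame

### The arm

A 7-joint arm with a two-finger parallel gripper is mounted at the origin on the work surface. World frame = base frame: x ahead of the robot, y to its left, z up, the work surface at z = 0. Lengths are in mm, angles in degrees, forces in N, time in s.
With the tool pointing down it reaches from about 350 to 900 mm from the base axis. Payload 8.1 kg.
Tool frame: the origin (TCP) lies on the centre line of the jaws, within the pads' length; the fingertips stand 8 mm ahead of it and the grasp point (between the pads) lies 11 mm behind it (arm.tcp_to_tips is the distance from the TCP to the fingertips, in mm); y points along the fingers, x is the direction in which the jaws open and shut, and the axes are right-handed (so a half turn about y gives the same grasp; the last joint's range is limited). The gripper opens to 85 mm and grips with 20 to 120 N. Pads are 22 mm wide; open, the fingers measure 114 mm over their backs; the gripper's body (76 mm by 85 mm) begins 54 mm behind the grasp point. The pads swing forward as they close: fully open they stand 13 mm farther back than shut.
Start: joints at [-77.842, 24.895, 1.432, 90.138, -0.665, 64.973, -4.303], TCP at [193.544, 594.291, 239.323] pointing down, gripper open.
Joint ranges: [-149.89, 149.89], [-25.12, 119.58], [-72.63, 75.52], [4.76, 147.25], [-75.54, 255.54], [6.69, 114.76], [-157.13, 157.13]. Speed limits (degrees/s): [127.2, 127.2, 172.46, 172.46, 180, 180, 180].

### API

Orientations are given as a 3x3 rotation matrix whose columns are the frame's x, y, z axes.
In Python, from bench import arm gives the robot as it stands. The module is installed in compiled form; this text tells all that it offers.
- The arm moves only by the tool drive_tool, never from a script. Its argument "steps" is a list that holds one entry, the list of rows, each a list of 7 numbers: the shift along the tool's x, y, z in cm, then the turn, a rotation vector about the tool's x, y, z in degrees, then the gripper's target within -1 to 1 (fully open at 1, half-way at 0, shut at -1). In form: [[[dx, dy, dz, rx, ry, rz, grip], ...]]. A call has 1 to 20 rows; each row is the pose to reach, as a shift and turn from the pose commanded when the call began, along the tool's axes at that moment; what a row does not reach only later rows make up. A row lasts 1/10 s, in which the tool goes at most 50 mm and 8.59 degrees, less where a joint would pass 70% of its speed; a pose out of reach is approached as far as the arm can. A call with a gripper value outside its range is refused whole. The fingers move at their own pace and stop on an object; "squeeze" is the grip in N (left out, the last holds). Time passes only in rows, so rows that repeat a pose let the fingers close. It gives the time, the measured TCP pose, the force and the opening at its end, in the units of the state.
- arm.read_state(): the state, without advancing time (a new reading comes with each control period).
- arm.capture(name): name is "scene" or "top" or "wrist"; returns the picture (420x560x3 uint8, blue, green, red); there is no depth.
- arm.camera_info(name): a dict with "intrinsics" (3x3 intrinsics, pixels), "rvec" (rotation vector, rad) and "tvec" (3), from world to camera coordinates, as OpenCV has them. Camera axes: x right, y down, z forward; pixel columns grow to the right and rows downward; lengths in mm; the calibration is good to about 2 mm. A picture is of the moment at which its call begins: read the wrist's pose just before it. camera_info takes no time and is no camera call; for the wrist camera it gives the pose at the moment of the call.
- arm.hand_in(): hands the job in, once; it reports no verdict.
Trained networks look in the newest picture that a camera, given by its name, has taken for a name from the list of things; names that differ only in an ending like _2 or _b are one class to them, and where a whole thing is asked for, a point or a joint stands for the part that bears it (a point fixed in the world has none). Each returns a list of dicts, best first, with "score" (0 to 1); they miss things now and then, are a little off and sometimes report something else, mostly with a low value. They report only what shows in the picture. A call takes as long as a camera call.
- arm.outline_of(camera, query): "mask" (420x560 bool, what is visible of it).
- arm.spot_point(camera, query): "centre" ([x, y, z] in mm, in world coordinates, good to about 4 mm: a listed point, or the origin of a listed thing).
The state is a dict: "time": time; "qpos": joint angles; "qvel": joint speeds; "joint_torque": joint torques, N m; "eef_pos": TCP position; "orientation": TCP orientation; "contact_force": force on the tool from outside, world axes, zero at the start; "ft_torque": the same for the moment, N m; "opening": finger opening in mm.
Only numpy, scipy, OpenCV 4.12 (cv2) and the standard library are available. Lean on these libraries where they do the work, as an engineer would, in place of code of your own. Each camera call takes 0.05 s, during which the arm holds its last target.

### The job

The upright of this safety-screen frame is on one loose bolt and leans in towards the inside of the corner. Take the braced square by its wooden bar, lay it flat on the work board in the inside corner and press it home, so that it pushes the upright true and one leg is flush along the rail and the other flush along the upright. Do not let go: finish with the square still in the gripper and pressed against both, so that the bolt can be tightened, and leave the other things on the bench where they are.

Things in the scene. Friction and masses are not known exactly. Their poses are not given: they have to be found in the camera images.
- frame: Frame corner on its plywood work board (345 x 310 x 12 mm, fixed on the bench). Origin: the true inside corner, at bench height; the board's top is 12 mm above it. The rail's inner face is the plane x = 0; the upright's, once true, is y = 0; the inside of the corner is x < 0, y < 0. The board reaches x -249 to +95, y -255 to +55 mm.
- rail: Aluminium slotted profile 30 x 30 mm, 265 mm long, immovable. Frame's origin and axes; fills x 0 to 30, y -235 to 30, z 12 to 42 mm. On top at the corner a flat joining plate (bolt heads up to 50 mm), and toggle clamps behind at y -55 and -190 mm, up to 62 mm high with arms resting on the rail; none reach past the inner faces.
- upright (a joint): Lean of the upright, rad: 0 = square to the rail, positive = leaning in over the inside of the corner (to the frame's -y). Starts at 0.06 to 0.15. Turns about the upright bolt at frame x -24, y 15 mm; stays where left (friction 0.35 N m: about 2.3 N at 150 mm from the bolt). A square lying flush on the rail cannot push it past 0.
- upright_end (a point): The inner edge of the upright's free end, half-way up. The upright is an aluminium slotted profile 30 x 30 mm, 231 mm long, z 12 to 42 mm over the bench; when true it fills frame x -235 to -4 mm, y 0 to 30 mm, and this point is at frame x -235, y 0.
- square: Braced square, about 0.26 kg, loose, flat on the bench on the robot's right: two aluminium legs 170 mm long (outside), 28 mm wide, 8 mm thick, and a diagonal wooden bar. Origin: outer corner of the right angle, underside. The legs run to -x and -y; their outer edges are the planes y = 0 and x = 0. Finished, its axes are parallel to the frame's (same way up and round).
- square_grip (a point): Middle of the square's wooden bar, where to grip: 62 mm to -x and 62 mm to -y of the square's origin, 22 mm above its underside, same axes. The bar is 16 mm thick, 150 mm long, stands 8 to 36 mm above the underside and runs along (1, -1) of the square's x, y. Beside its middle 38 mm are free on both sides.
- square_heel (a point): The outer right-angle corner of the square, underside (the square's origin). The legs' edges rub a good deal on board, rail and upright: pushing hard along one face can take the pressure off the other, so bear on both at the last.
- hexkey: Bystander: L-shaped hex key, 70 x 28 mm, 6 mm thick, on the work board at frame about (-190, -190) mm, clear of the seated square. Origin at the middle of its long arm.
- profile2: Bystander: a second, loose 231 mm piece of the 30 mm profile on the bench to the left of the board. Origin at its centre, underside.
- beaker: Bystander: glass beaker, 86 mm wide, 106 mm tall, on the right. Origin under its centre.
- flask: Bystander: stoppered conical glass flask, 86 mm wide, 130 mm tall, on the right. Origin under its centre.
- pot: Bystander: white plastic screw-top pot, 70 mm wide, 38 mm tall, on the right. Origin under its centre.
- dish: Bystander: shallow glass dish, 84 mm wide, 16 mm tall, near right. Origin under its centre.
- tin: Bystander: open tin of bolts, 70 x 50 x 22 mm, far left. Origin under its centre.

How it is judged (in metres and radians):
On the way:
1. the square lies flat in the corner, pressed flush against rail and upright by the gripper, with the upright brought square (x of square_heel in the frame of frame between -0.003 and 0.003 m and y of square_heel in the frame of frame between -0.003 and 0.003 m and z of square_heel in the frame of frame between 0.009 and 0.015 m and angle between the x axis of square_heel and the x axis of frame, either way round below 0.015 rad and angle between square_heel's own z axis and vertical below 0.03 rad and value of joint upright between -0.015 and 0.015 rad and contact force between square and rail above 0.5 N and contact force between square and upright above 0.5 N and contact force between the fingers and square above 2 N), for 0.3 s.
At the end, for the whole second after the job is handed in: For the last second the square lies flat, its heel within 3 mm of the true inside corner and within 0.015 rad of the rail; the upright is within 0.015 rad of square; the square presses on rail and upright with over 0.5 N each, and the fingers still hold it (over 2 N) (all of step 1); the arm keeps its last pose, push and grip.
It fails at once if a bystander is moved more than 30 mm (distance of any of hexkey, profile2, beaker, flask, pot, dish, tin from where it was at the start of the episode above 0.03 m).
It also fails if it takes over 51 s, if anything falls off the work surface, if the arm or the gripper's body presses on something with over 40 N, if the wrist force passes 120 N, or if a joint passes its speed limit or range.

## Working session

There is one attempt and no reset: what is moved stays moved. The work goes in short steps, Python scripts to look and compute and a tool call to move; the robot and the scene stay as the last step left them, time stands still between calls to the robot, and variables do not carry over. Pictures are saved under pics/ and viewed, and the job is handed in when it is done.

Besides the shell and the picture viewer there is one more tool, called after "Call:" in YAML: its name, and indented under it one key for each argument. drive_tool: Moves the arm, as the interface text tells. Its arguments: {"type":"object","properties":{"steps":{"type":"array"},"squeeze":{"type":"number"}},"required":["steps"]}

```bash
mkdir -p pics; python3 - <<'E'
from bench import arm
import cv2, numpy as np
s=arm.read_state()
for k in ("time","eef_pos","orientation","contact_force","opening"): print(k,s[k])
for c in ("scene","top"):
    cv2.imwrite(f"pics/{c}0.png",arm.capture(c))
    i=arm.camera_info(c); print(c,i)
    for q in ("frame","upright_end","square","square_grip","square_heel","hexkey"):
        r=arm.spot_point(c,q); print(q,[(np.round(a["centre"],1),round(a["score"],2)) for a in r[:2]])
E
```

```text
time 0.0
eef_pos [193.43262032 593.77886874 238.52377444]
orientation [[ 3.09725769e-01 -3.43578016e-04 -9.50825867e-01]
 [ 9.50824603e-01 -1.55821367e-03  3.09725921e-01]
 [-1.58800488e-03 -9.99998727e-01 -1.55936498e-04]]
contact_force [ 0.0653922  -0.18709548  0.45728348]
opening 85.28131404179096
scene {'intrinsics': array([[509.26235464,   0.        , 276.51342943],
       [  0.        , 509.26235464, 218.40288982],
       [  0.        ,   0.        ,   1.        ]]), 'rvec': array([ 1.27274472,  2.34649457, -0.8435153 ]), 'tvec': array([ 253.30378737, -307.61940608, 1853.10960747])}
frame [(array([ 321.5, -365.3,    2.8]), 0.68), (array([657.8, 161.8,   0.8]), 0.6)]
upright_end [(array([434.5,  81.8,  28.3]), 0.72), (array([661.4, 160.8,  -1.9]), 0.15)]
square [(array([ 589.5, -248.7,    2.2]), 0.58), (array([688. , 377.9,   0.7]), 0.46)]
square_grip [(array([ 519.5, -298.4,   24. ]), 0.8)]
square_heel [(array([ 592. , -249.3,    0.8]), 0.73)]
hexkey [(array([512.9, -66.3,  13.7]), 0.38)]
top {'intrinsics': array([[380.25945706,   0.        , 284.45591557],
       [  0.        , 380.25945706, 216.63111616],
       [  0.        ,   0.        ,   1.        ]]), 'rvec': array([ 2.11598452, -2.1554338 ,  0.21990206]), 'tvec': array([ 42.34203651, 520.58070081, 880.67000967])}
frame [(array([656.7, 162.6,   3.8]), 0.7)]
upright_end [(array([438.4,  81.5,  27.8]), 0.79), (array([ 322.1, -361.2,    0.5]), 0.7)]
square [(array([ 596.8, -250.7,   -0.7]), 0.79)]
square_grip [(array([ 519.6, -298.9,   20.7]), 0.92)]
square_heel [(array([ 591. , -248. ,   -1.3]), 0.82)]
hexkey [(array([ 518.9, -297.8,   16.7]), 0.62), (array([ 5.934e+02, -2.491e+02, -4.000e-01]), 0.56)]
```

View pics/scene0.png

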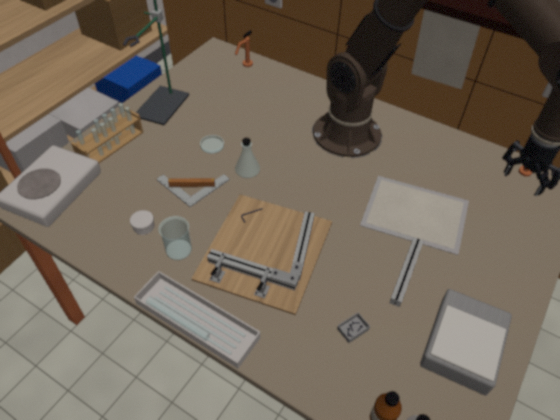

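View pics/top0.png

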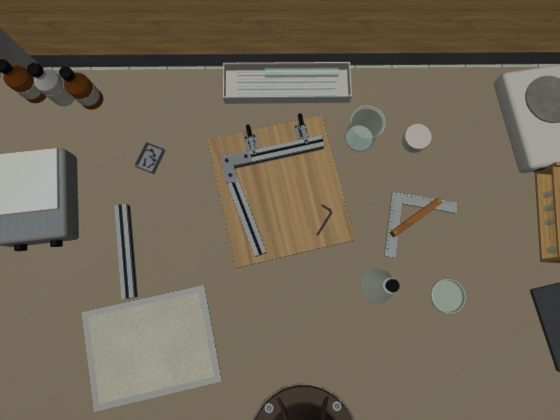

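```bash
cat > h.py <<'E'
from bench import arm
import cv2, numpy as np
def cam(c):
    i=arm.camera_info(c); R=cv2.Rodrigues(np.array(i["rvec"],float))[0]
    return np.array(i["intrinsics"]),R,np.array(i["tvec"],float).ravel()
def unproj(c,uv,z,C=None):
    K,R,t=C or cam(c)
    uv=np.atleast_2d(uv).astype(float)
    d=(np.linalg.inv(K)@np.c_[uv,np.ones(len(uv))].T).T@R
    o=-R.T@t
    return o+d*((z-o[2])/d[:,2])[:,None]
def proj(c,P,C=None):
    K,R,t=C or cam(c)
    p=(K@(R@np.atleast_2d(P).T+t[:,None])).T
    return p[:,:2]/p[:,2:]
def T2(th,o,xy):
    c,s=np.cos(th),np.sin(th); return np.atleast_2d(xy)@np.array([[c,s],[-s,c]])+np.asarray(o)[:2]
E
python3 - <<'E'
from h import *
for c in ("scene","top"):
    im=arm.capture(c)
    for q in ("frame","square","rail","upright"):
        r=arm.outline_of(c,q)
        if not r: print(c,q,None); continue
        m=r[0]["mask"].astype(np.uint8); np.save(f"m_{c}_{q}.npy",m)
        cs=max(cv2.findContours(m,0,2)[0],key=cv2.contourArea)
        print(c,q,round(r[0]["score"],2),m.sum(),cv2.boundingRect(cs),cv2.minAreaRect(cs))
im=cv2.imread("pics/top0.png")
cv2.imwrite("pics/crop_f.png",cv2.resize(im[105:275,200:365],None,fx=4.5/1.3,fy=4.5/1.3,interpolation=cv2.INTER_CUBIC))
cv2.imwrite("pics/crop_s.png",cv2.resize(im[180:270,375:470],None,fx=6,fy=6,interpolation=cv2.INTER_CUBIC))
E
```

```text
scene frame 0.81 10307 (192, 195, 140, 120) ((261.7054443359375, 249.95208740234375), (111.54022979736328, 104.98592376708984), 20.556045532226562)
scene square 0.69 1053 (157, 176, 72, 31) ((192.5, 191.0), (30.0, 71.0), 90.0)
scene rail 0.63 1226 (221, 255, 45, 24) ((243.18385314941406, 265.92218017578125), (44.05115509033203, 14.033997535705566), 17.650123596191406)
scene upright 0.82 559 (294, 212, 20, 51) ((303.7044372558594, 236.59454345703125), (11.075976371765137, 51.19492721557617), 12.724355697631836)
top frame 0.75 15586 (208, 114, 147, 154) ((279.59735107421875, 187.06997680664062), (137.35694885253906, 123.3185806274414), 77.34745025634766)
top square 0.67 1560 (384, 192, 73, 66) ((419.8299865722656, 228.1899871826172), (66.4680404663086, 65.19524383544922), 8.130102157592773)
top rail 0.75 1686 (221, 135, 103, 49) ((272.8115234375, 156.64231872558594), (27.45191192626953, 105.07154083251953), 74.74488067626953)
top upright 0.94 1012 (228, 177, 39, 80) ((246.44546508789062, 216.857177734375), (81.20905303955078, 13.096043586730957), 69.10223388671875)
```

View pics/crop_f.png

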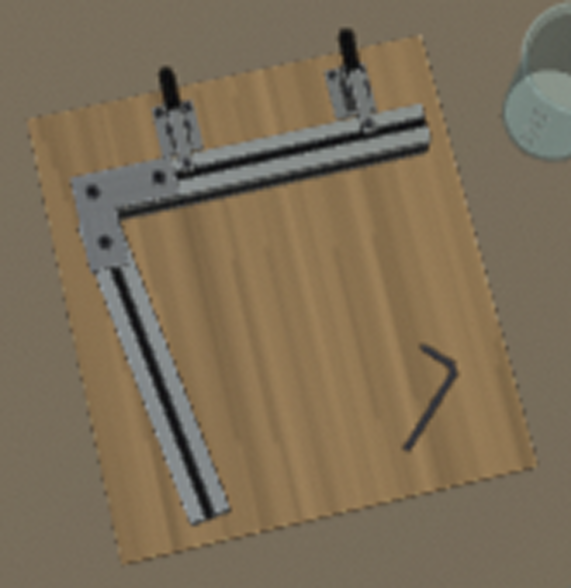

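View pics/crop_s.png

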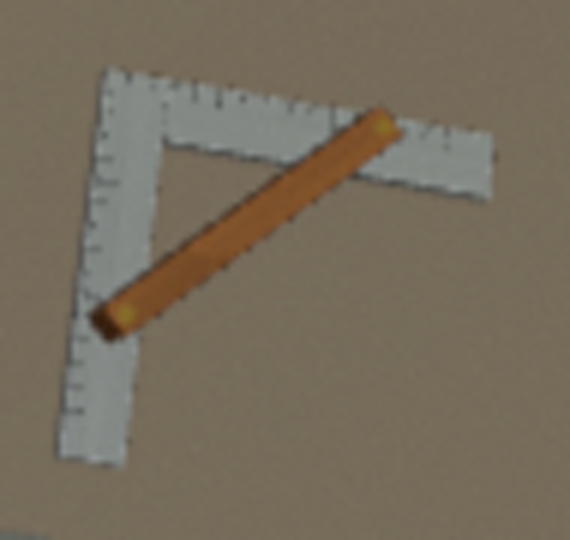

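```bash
cat > fit0.py <<'E'
from h import *
def fit(obj,w):
    a=obj-obj.mean(0); b=w-w.mean(0)
    th=np.arctan2((a[:,0]*b[:,1]-a[:,1]*b[:,0]).sum(),(a*b).sum())
    o=w.mean(0)-T2(th,[0,0],obj.mean(0))[0]
    return th,o,np.linalg.norm(T2(th,o,obj)-w,axis=1)
C=cam("top")
px=lambda p,s,o:(np.array(p)+.5)/s-.5+np.array(o)
b=unproj("top",px([(28,119),(420,36),(536,466),(124,563)],4.5/1.3,(200,105)),12,C)[:,:2]
th,o,e=fit(np.array([(95,55),(95,-255),(-249,-255),(-249,55.)]),b); print("frame",np.degrees(th),o,e)
s=unproj("top",px([(106,70),(494,133),(490,200),(163,143),(124,466),(58,457)],6,(375,180)),8,C)[:,:2]
ths,os_,e=fit(np.array([(0,0),(0,-170),(-28,-170),(-28,-28),(-170,-28),(-170,0.)]),s); print("square",np.degrees(ths),os_,e)
print("grip",T2(ths,os_,[-62,-62]),"bar dir ang",np.degrees(ths)-45)
u=unproj("top",px([(97,270),(193,523),(229,510)],4.5/1.3,(200,105)),42,C)[:,:2]
d=u[0]-u[1]; print("upright lean", np.arctan2(d[1],d[0])-th)
print("upright end inner in frame",(u[2]-o)@np.array([[np.cos(th),-np.sin(th)],[np.sin(th),np.cos(th)]]))
for c in("top","scene"):
    im=cv2.imread(f"pics/{c}0.png")
    def poly(t,o,pts,z,col):
        P=T2(t,o,pts); p=proj(c,np.c_[P,np.full(len(P),z)])*1
        cv2.polylines(big,[np.round((p+.5)*4-.5-np.array(off)*4).astype(int)],True,col,1)
    off={"top":(205,105),"scene":(150,170)}[c]
    big=cv2.resize(im,None,fx=4,fy=4,interpolation=cv2.INTER_CUBIC)[off[1]*4:off[1]*4+600,off[0]*4:off[0]*4+800].copy()
    poly(th,o,[(95,55),(95,-255),(-249,-255),(-249,55.)],12,(0,0,255))
    poly(th,o,[(0,-235),(0,30),(30,30),(30,-235)],42,(0,255,0))
    poly(th,o,[(0,-235),(0,30)],12,(255,0,0))
    poly(ths,os_,[(0,0),(0,-170),(-28,-170),(-28,-28),(-170,-28),(-170,0.)],8,(0,0,255))
    cv2.imwrite(f"pics/ov_{c}.png",big)
E
python3 fit0.py
```

```text
frame 12.174373907409953 [656.66263515 156.37976742] [1.31647806 1.83605933 2.14939189 2.53414863]
square -10.891159456974945 [ 591.44246657 -249.04701941] [0.62453444 1.07031639 0.89373185 0.52557483 0.99696429 0.0499503 ]
grip [[ 518.84469462 -298.21574431]] bar dir ang -55.89115945697495
upright lean 0.1423186188143608
upright end inner in frame [-231.59488963  -28.85703526]
```

View pics/ov_top.png

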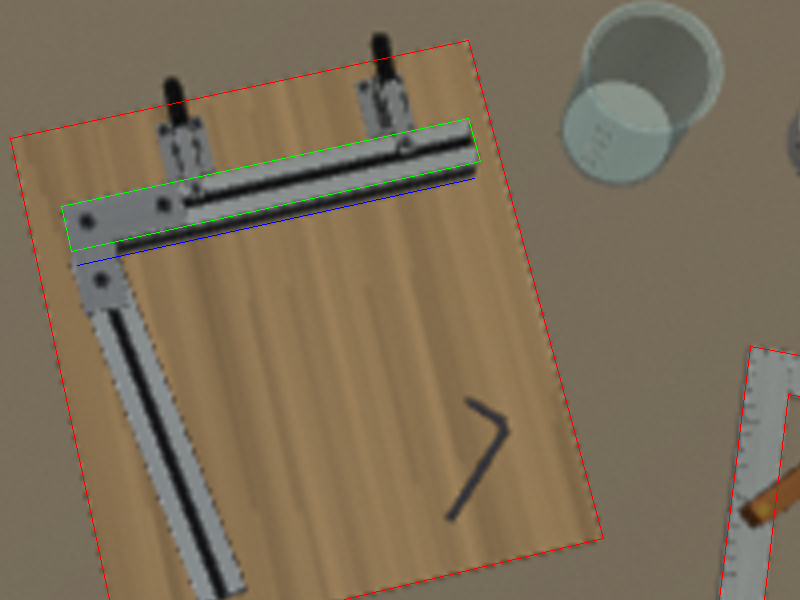

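View pics/ov_scene.png

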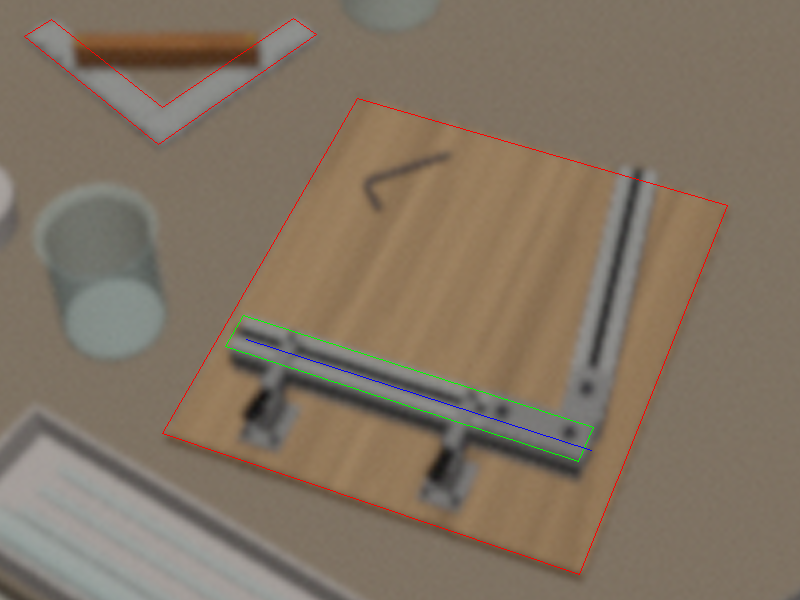

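Call:
drive_tool:
  steps:
    - [[-8,0,-9,0,0,0,1],[-16,0,-18,0,0,0,1],[-24,0,-27,0,0,0,1],[-30,0,-34,0,0,0,1],[-34.3,0,-38.1,0,4,0,1],[-38,0,-40,0,8,0,1],[-42,0,-42,0,12,0,1],[-46,0,-44,0,16,0,1],[-50,0,-46,0,20,0,1],[-54,0,-48,0,24,0,1],[-58,0,-50,0,28,0,1],[-62,0,-52,0,32,0,1],[-66,0,-54,0,35,0,1],[-70,0,-56,0,37.85,0,1],[-74.8,0,-58.57,0,37.85,0,1],[-74.8,0,-58.57,0,37.85,0,1],[-74.8,0,-58.57,0,37.85,0,1],[-74.8,0,-58.57,0,37.85,0,1]]
  squeeze: 60

```text
time: 3.0
eef_pos: [506.7, -243.7, 239.5]
orientation: [[0.828, 0.001, -0.561], [0.561, 0.0, 0.828], [0.001, -1.0, -0.0]]
contact_force: [1.5, 1.0, 0.5]
opening: 85.2
```

```bash
python3 - <<'E'
from h import *
s=arm.read_state()
for k in ("time","eef_pos","orientation","contact_force","opening","qpos"): print(k,np.round(s[k],4))
C=cam("wrist"); im=arm.capture("wrist"); cv2.imwrite("pics/w1.png",im)
P=T2(np.radians(-10.891),[591.44,-249.05],[(0,0),(0,-170),(-28,-170),(-28,-28),(-170,-28),(-170,0.)])
p=proj("wrist",np.c_[P,np.full(6,8)],C);print(p.round(1))
cv2.polylines(im,[p.round().astype(int)],True,(0,0,255),1); cv2.imwrite("pics/w1o.png",im)
print([(np.round(a["centre"],1),round(a["score"],2)) for a in arm.spot_point("wrist","square_grip")])
E
```

```text
time 3.0
eef_pos [ 506.7393 -243.7369  239.5009]
orientation [[ 8.276e-01  7.000e-04 -5.613e-01]
 [ 5.613e-01  1.000e-04  8.276e-01]
 [ 7.000e-04 -1.000e+00 -3.000e-04]]
contact_force [1.4814 0.9774 0.5382]
opening 85.2043
qpos [ -4.8501  20.6821  34.1031 101.0931 -12.974   62.1307  67.7905]
[[331.9 223.8]
 [233.3 313.8]
 [217.  299.9]
 [298.3 223.8]
 [208.5 136.6]
 [225.8 117.9]]
[(array([ 521.7, -296.4,   22.9]), 0.9)]
```

View pics/w1o.png

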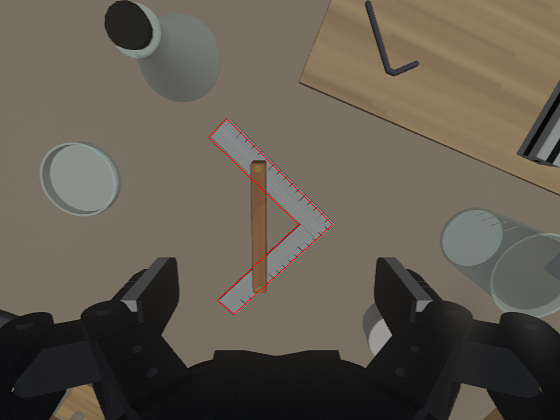

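Call:
drive_tool:
  steps:
    - [[-1.0,0,-2.6,0,0,0,0.9],[-2.05,0,-5.17,0,0,0,0.6],[-2.05,4,-5.17,0,0,0,0.4],[-2.05,8,-5.17,0,0,0,0.4],[-2.05,12,-5.17,0,0,0,0.4],[-2.05,12,-5.17,0,0,0,0.4],[-2.05,12,-5.17,0,0,0,0.4],[-2.05,12,-5.17,0,0,0,0.4]]

```text
time: 3.9
eef_pos: [519.7, -296.9, 121.6]
orientation: [[0.828, 0.003, -0.561], [0.561, -0.001, 0.828], [0.002, -1.0, -0.003]]
contact_force: [0.0, -0.6, 0.6]
opening: 59.9
```

```bash
python3 - <<'E'
from h import *
s=arm.read_state()
for k in ("time","eef_pos","orientation","contact_force","opening"): print(k,np.round(s[k],4))
C=cam("wrist"); im=arm.capture("wrist")
P=T2(np.radians(-10.891),[591.44,-249.05],[(0,0),(0,-170),(-28,-170),(-28,-28),(-170,-28),(-170,0.)])
p=proj("wrist",np.c_[P,np.full(6,8)],C)
cv2.polylines(im,[p.round().astype(int)],True,(0,0,255),1); cv2.imwrite("pics/w2o.png",im)
E
```

```text
time 3.9
eef_pos [ 519.6727 -296.8858  121.5779]
orientation [[ 0.8279  0.0029 -0.5609]
 [ 0.5609 -0.0014  0.8279]
 [ 0.0016 -1.     -0.0027]]
contact_force [ 0.024  -0.5896  0.5531]
opening 59.9305
```

View pics/w2o.png

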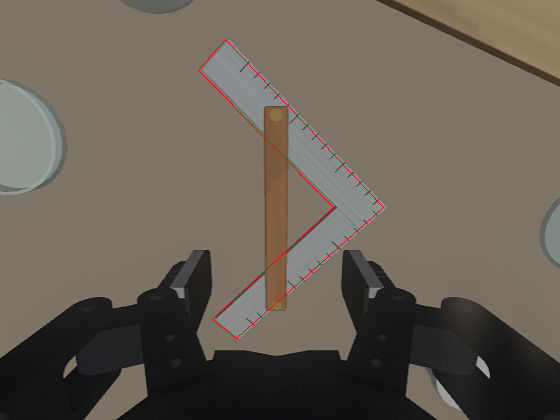

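Call:
drive_tool:
  steps:
    - [[0,3,0,0,0,0,0.4],[0,6,0,0,0,0,0.4],[0,8.5,0,0,0,0,0.4],[0,10,0,0,0,0,0.4],[0,10.8,0,0,0,0,0.4],[0,10.8,0,0,0,0,0.4],[0,10.8,0,0,0,0,0],[0,10.8,0,0,0,0,-0.4],[0,10.8,0,0,0,0,-1],[0,10.8,0,0,0,0,-1],[0,10.8,0,0,0,0,-1],[0,10.8,0,0,0,0,-1],[0,10.8,0,0,0,0,-1],[0,10.8,0,0,0,0,-1]]
  squeeze: 60

```text
time: 5.35
eef_pos: [519.1, -296.5, 12.3]
orientation: [[0.828, 0.002, -0.561], [0.561, -0.001, 0.828], [0.001, -1.0, -0.001]]
contact_force: [-0.5, 1.2, 6.3]
opening: 15.3
```

```bash
python3 - <<'E'
from h import *
s=arm.read_state()
for k in ("time","eef_pos","orientation","contact_force","opening","ft_torque"): print(k,np.round(s[k],4))
cv2.imwrite("pics/w3.png",arm.capture("wrist"))
E
```

```text
time 5.35
eef_pos [ 519.077  -296.4841   12.313 ]
orientation [[ 8.280e-01  1.600e-03 -5.608e-01]
 [ 5.608e-01 -5.000e-04  8.280e-01]
 [ 1.000e-03 -1.000e+00 -1.300e-03]]
contact_force [-0.5055  1.1707  6.2592]
opening 15.2788
ft_torque [ 0.0838  0.1524 -0.0087]
```

View pics/w3.png

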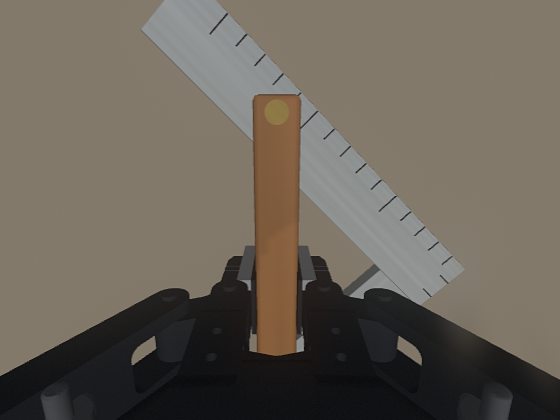

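Call:
drive_tool:
  steps:
    - [[0,-1.5,0,0,0,0,-1],[0,-4.5,0,0,0,0,-1],[0,-8,0,0,0,0,-1],[0,-11.5,0,0,0,0,-1],[0,-14,0,0,0,0,-1],[1.3,-14.8,1.2,0,0,0,-1],[4,-14.8,3.6,0,-2,0,-1],[7,-14.8,6.2,0,-4,0,-1],[10,-14.8,8.9,0,-6,0,-1],[13,-14.8,11.6,0,-9,0,-1],[16,-14.8,14.2,0,-12,0,-1],[19,-14.8,16.9,0,-15,0,-1],[22,-14.8,19.6,0,-18,0,-1],[24.5,-14.8,21.8,0,-20,0,-1],[26,-14.8,23.1,0,-22,0,-1],[26.74,-14.8,23.79,0,-23.07,0,-1],[26.74,-14.8,23.79,0,-23.07,0,-1],[26.74,-14.8,23.79,0,-23.07,0,-1]]

```text
time: 7.2
eef_pos: [606.1, 48.5, 159.5]
orientation: [[0.544, -0.0, -0.839], [0.839, -0.001, 0.544], [-0.001, -1.0, -0.0]]
contact_force: [-0.3, -0.9, -3.2]
opening: 14.9
```

```bash
python3 - <<'E'
from h import *
s=arm.read_state()
for k in ("time","eef_pos","orientation","contact_force","opening","qpos"): print(k,np.round(s[k],4))
C=cam("wrist")
im=arm.capture("wrist");cv2.imwrite("pics/w4.png",im)
o=np.array([656.66,156.38]);th=np.radians(12.17)
def poly(t,o,pts,z,col):
    P=T2(t,o,pts);p=proj("wrist",np.c_[P,np.full(len(P),z)],C)
    cv2.polylines(im,[p.round().astype(int)],True,col,1)
poly(th,o,[(95,55),(95,-255),(-249,-255),(-249,55.)],12,(0,0,255))
poly(th,o,[(0,-235),(0,30),(30,30),(30,-235)],42,(0,255,0))
poly(th,o,[(0,-235),(0,30)],12,(255,0,0))
R=s["orientation"];a=np.arctan2(R[1,0],R[0,0]);print(np.degrees(a))
x,z=np.array(R)[:2,0],np.array(R)[:2,2]
h=np.array(s["eef_pos"])[:2]+87.7*x-1.2*z
poly(a-np.pi/4,h,[(0,0),(0,-170),(-28,-170),(-28,-28),(-170,-28),(-170,0.)],s["eef_pos"][2]-12.3+8,(255,0,255))
cv2.imwrite("pics/w4o.png",im)
cv2.imwrite("pics/t4.png",arm.capture("top"))
E
```

```text
time 7.2
eef_pos [606.118   48.494  159.4646]
orientation [[ 5.444e-01 -2.000e-04 -8.388e-01]
 [ 8.388e-01 -1.200e-03  5.444e-01]
 [-1.100e-03 -1.000e+00 -5.000e-04]]
contact_force [-0.3093 -0.8763 -3.162 ]
opening 14.934
qpos [-26.6794  28.7983  24.7697  99.5731 -14.2226  54.7647  60.6748]
57.014846699260985
```

View pics/w4o.png

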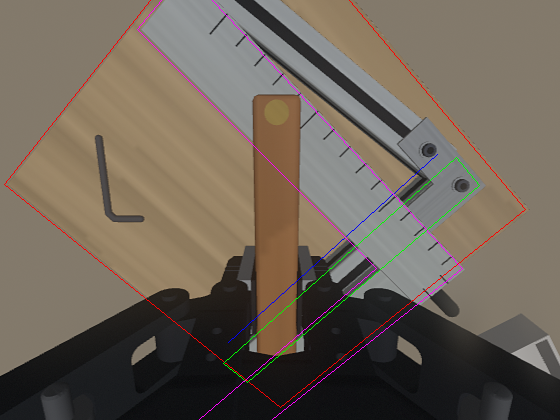

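View pics/t4.png

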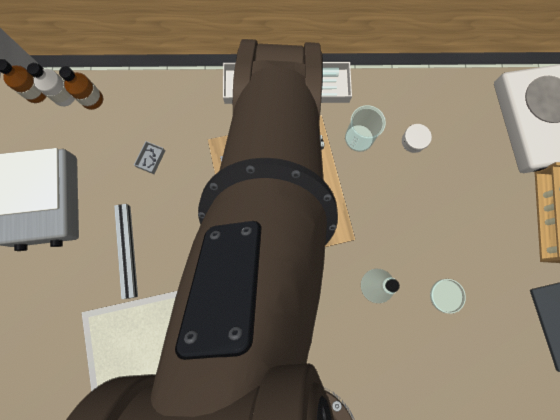

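Call:
drive_tool:
  steps:
    - [[0,3,0,0,0,0,-1],[0,6,0,0,0,0,-1],[0,9,0,0,0,0,-1],[0,11.5,0,0,0,0,-1],[0,12.6,0,0,0,0,-1],[0,13,0,0,0,0,-1],[0,13,0,0,0,0,-1],[0,13,0,0,0,0,-1]]

```text
time: 8.1
eef_pos: [607.4, 50.5, 30.6]
orientation: [[0.542, 0.002, -0.84], [0.84, 0.0, 0.542], [0.001, -1.0, -0.002]]
contact_force: [-0.1, -0.3, -2.3]
opening: 15.0
```

```bash
cat > look.py <<'E'
import sys
from h import *
s=arm.read_state()
for k in ("time","eef_pos","contact_force","opening","ft_torque"): print(k,np.round(s[k],3))
n=sys.argv[1]
C=cam("wrist")
im=arm.capture("wrist")
o=np.array([656.66,156.38]);th=np.radians(12.17)
def poly(t,o,pts,z,col):
    P=T2(t,o,pts);p=proj("wrist",np.c_[P,np.full(len(P),z)],C)
    cv2.polylines(im,[p.round().astype(int)],True,col,1)
R=np.array(s["orientation"]);a=np.arctan2(R[1,0],R[0,0])
x,z=R[:2,0],R[:2,2]
h=np.array(s["eef_pos"])[:2]+87.7*x-1.2*z
print("yaw",round(np.degrees(a)-45,2),"down tilt",R[:,1].round(4),"heel in frame",((h-o)@np.array([[np.cos(th),-np.sin(th)],[np.sin(th),np.cos(th)]])).round(2),"tool x",x.round(4),"under z",s["eef_pos"][2]-12.3)
f=np.array(s["contact_force"])[:2];print("force frame xy",(f@np.array([[np.cos(th),-np.sin(th)],[np.sin(th),np.cos(th)]])).round(2))
cv2.imwrite(f"pics/{n}.png",im)
if len(sys.argv)>2:
    sc=arm.capture("scene");cv2.imwrite(f"pics/{n}_s.png",cv2.resize(sc[170:320,180:350],None,fx=4,fy=4,interpolation=cv2.INTER_CUBIC))
E
python3 look.py w5 s
```

```text
time 8.1
eef_pos [607.366  50.505  30.565]
contact_force [-0.081 -0.305 -2.296]
opening 15.044
ft_torque [-0.013  0.012  0.005]
yaw 12.15 down tilt [ 2.e-03  2.e-04 -1.e+00] heel in frame [ -7.63 -31.96] tool x [0.5424 0.8401] under z 18.264760618941907
force frame xy [-0.14 -0.28]
```

View pics/w5.png

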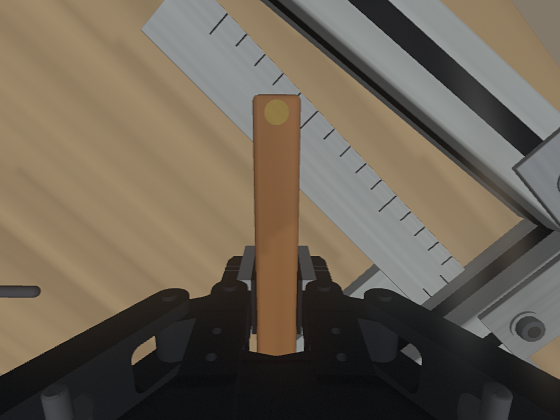

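View pics/w5_s.png

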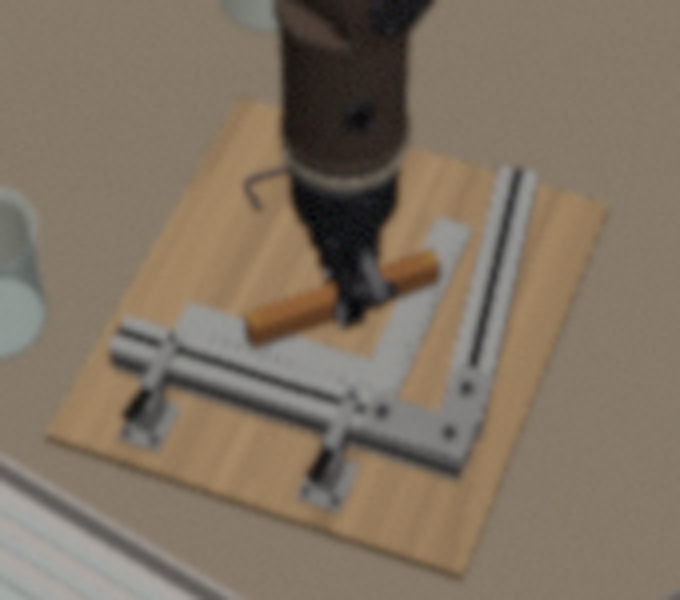

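Call:
drive_tool:
  steps:
    - [[0,0.3,0,0,0,0,-1],[0,0.5,0,0,0,0,-1],[0,0.65,0,0,0,0,-1],[0,0.65,0,0,0,0,-1],[0,0.65,0,0,0,0,-1]]

```text
time: 8.7
eef_pos: [606.6, 50.9, 24.3]
orientation: [[0.542, 0.001, -0.84], [0.84, 0.001, 0.542], [0.001, -1.0, -0.0]]
contact_force: [-5.8, -0.1, 16.2]
opening: 15.3
```

```bash
python3 look.py w6
```

```text
time 8.7
eef_pos [606.598  50.95   24.311]
contact_force [-5.792 -0.062 16.202]
opening 15.288
ft_torque [0.002 1.203 0.009]
yaw 12.18 down tilt [ 7.e-04  9.e-04 -1.e+00] heel in frame [ -8.32 -31.33] tool x [0.542  0.8404] under z 12.011345402619128
force frame xy [-5.68  1.16]
```

Call:
drive_tool:
  steps:
    - [[0.1,-0.1,-0.1,0,0,0,-1],[0.2,-0.1,-0.2,0,0,0,-1],[0.3,-0.1,-0.3,0,0,0,-1],[0.4,-0.1,-0.4,0,0,0,-1],[0.5,-0.1,-0.5,0,0,0,-1],[0.5,-0.1,-0.5,0,0,0,-1],[0.5,-0.1,-0.5,0,0,0,-1]]

```text
time: 9.45
eef_pos: [611.8, 51.8, 24.3]
orientation: [[0.542, -0.003, -0.84], [0.84, 0.0, 0.542], [-0.001, -1.0, 0.002]]
contact_force: [-10.6, -1.1, 14.5]
opening: 14.9
```

```bash
python3 look.py w7
```

```text
time 9.45
eef_pos [611.818  51.823  24.333]
contact_force [-10.552  -1.149  14.54 ]
opening 14.943
ft_torque [-2.460e-01  1.743e+00  1.000e-03]
yaw 12.16 down tilt [-2.8e-03  1.0e-04 -1.0e+00] heel in frame [ -3.01 -31.6 ] tool x [0.5423 0.8402] under z 12.033275067882307
force frame xy [-10.56   1.1 ]
```

View pics/w7.png

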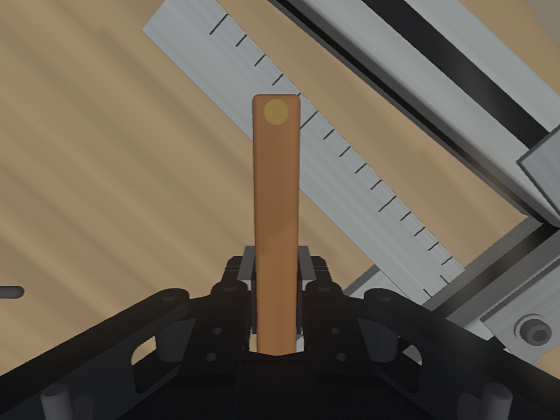

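Call:
drive_tool:
  steps:
    - [[0,-0.1,0,0,0,0,-1],[0,-0.15,0,0,0,0,-1],[0.1,-0.15,-0.1,0,0,0,-1],[0.2,-0.15,-0.2,0,0,0,-1],[0.2,-0.15,-0.2,0,0,0,-1],[0.2,-0.15,-0.2,0,0,0,-1]]

```text
time: 10.1
eef_pos: [615.7, 52.9, 25.0]
orientation: [[0.542, -0.001, -0.84], [0.84, -0.0, 0.542], [-0.001, -1.0, 0.001]]
contact_force: [-1.5, 0.1, -2.8]
opening: 15.4
```

```bash
python3 look.py w8
```

```text
time 10.1
eef_pos [615.707  52.858  24.952]
contact_force [-1.465  0.133 -2.815]
opening 15.369
ft_torque [-0.133  0.418  0.08 ]
yaw 12.19 down tilt [-9.e-04 -1.e-04 -1.e+00] heel in frame [  0.99 -31.38] tool x [0.5419 0.8404] under z 12.65178692156562
force frame xy [-1.4   0.44]
```

Call:
drive_tool:
  steps:
    - [[0.05,0.03,-0.05,0,0,0,-1],[0.1,0.05,-0.1,0,0,0,-1],[0.15,0.05,-0.15,0,0,0,-1],[0.15,0.05,-0.15,0,0,0,-1],[0.15,0.05,-0.15,0,0,0,-1]]

```text
time: 10.65
eef_pos: [615.7, 52.8, 24.5]
orientation: [[0.542, -0.005, -0.84], [0.84, -0.0, 0.542], [-0.003, -1.0, 0.004]]
contact_force: [-9.7, -1.8, 4.3]
opening: 15.3
```

```bash
python3 look.py w9
```

```text
time 10.65
eef_pos [615.727  52.826  24.536]
contact_force [-9.674 -1.753  4.326]
opening 15.256
ft_torque [-0.374  1.896  0.18 ]
yaw 12.16 down tilt [-4.5e-03 -2.0e-04 -1.0e+00] heel in frame [  1.03 -31.44] tool x [0.5423 0.8402] under z 12.236344406689536
force frame xy [-9.83  0.33]
```

Call:
drive_tool:
  steps:
    - [[0.1,0,0.2,0,0,0,-1],[0.3,0,0.4,0,0,0,-1],[0.5,0,0.6,0,0,0,-1],[0.7,0,0.8,0,0,0,-1],[0.9,0,1.0,0,0,0,-1],[1.1,0,1.2,0,0,0,-1],[1.3,0,1.4,0,0,0,-1],[1.3,0,1.4,0,0,0,-1],[1.3,0,1.4,0,0,0,-1]]

```text
time: 11.6
eef_pos: [612.3, 68.6, 24.7]
orientation: [[0.544, -0.002, -0.839], [0.839, -0.003, 0.544], [-0.004, -1.0, -0.0]]
contact_force: [-5.7, -9.3, 0.9]
opening: 15.0
```

```bash
python3 look.py w10 s
```

```text
time 11.6
eef_pos [612.344  68.59   24.664]
contact_force [-5.708 -9.288  0.898]
opening 14.961
ft_torque [-1.752  1.106  0.274]
yaw 12.06 down tilt [-0.0021 -0.0032 -1.    ] heel in frame [  1.15 -15.43] tool x [0.5437 0.8393] under z 12.364168156107418
force frame xy [-7.54 -7.88]
```

View pics/w10.png

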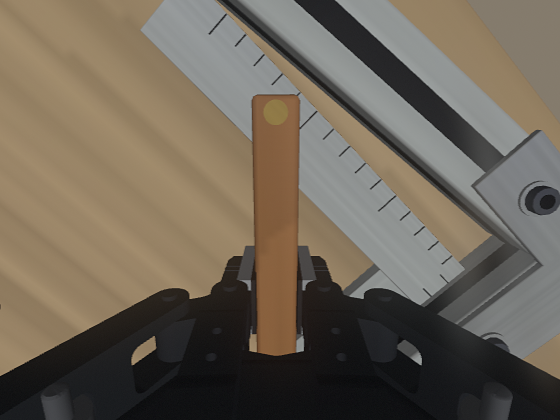

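View pics/w10_s.png

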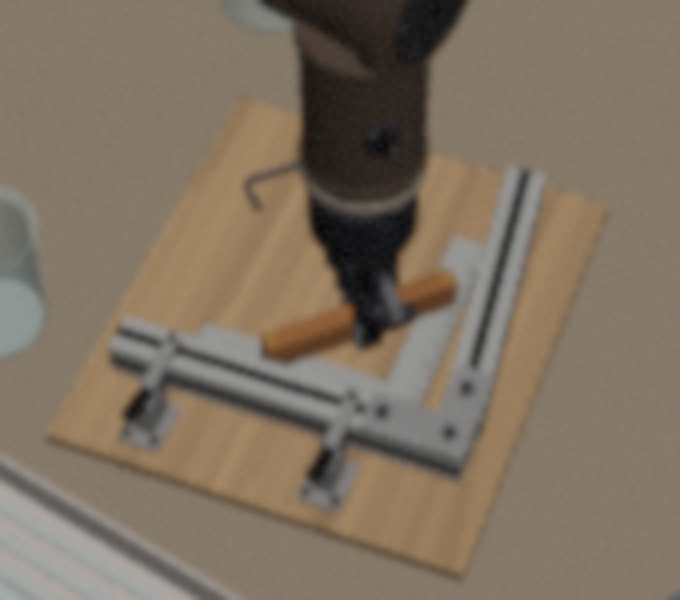

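Call:
drive_tool:
  steps:
    - [[0.2,0,0.2,0,0,0,-1],[0.4,0,0.4,0,0,0,-1],[0.6,0,0.6,0,0,0,-1],[0.8,0,0.8,0,0,0,-1],[0.9,0,0.9,0,0,0,-1],[0.9,0,0.9,0,0,0,-1],[0.9,0,0.9,0,0,0,-1]]

```text
time: 12.4
eef_pos: [609.7, 80.9, 24.7]
orientation: [[0.544, -0.002, -0.839], [0.839, -0.003, 0.544], [-0.004, -1.0, -0.0]]
contact_force: [-4.9, -9.8, 1.8]
opening: 15.1
```

```bash
python3 look.py w11
```

```text
time 12.4
eef_pos [609.67   80.851  24.659]
contact_force [-4.908 -9.822  1.793]
opening 15.052
ft_torque [-1.887  1.116  0.277]
yaw 12.06 down tilt [-0.0021 -0.0034 -1.    ] heel in frame [ 1.13 -2.89] tool x [0.5438 0.8392] under z 12.358580946984816
force frame xy [-6.87 -8.57]
```

Call:
drive_tool:
  steps:
    - [[0.1,0,0.1,0,0,0,-1],[0.2,0,0.2,0,0,0,-1],[0.2,0,0.2,0,0,0,-1],[0.2,0,0.2,0,0,0,-1]]

```text
time: 12.85
eef_pos: [609.1, 83.5, 24.6]
orientation: [[0.544, -0.002, -0.839], [0.839, -0.004, 0.544], [-0.004, -1.0, -0.0]]
contact_force: [-5.2, -9.1, 0.4]
opening: 15.5
```

```bash
python3 look.py w12 s
```

```text
time 12.85
eef_pos [609.076  83.46   24.626]
contact_force [-5.19  -9.079  0.396]
opening 15.548
ft_torque [-1.921  1.081  0.268]
yaw 12.04 down tilt [-0.0021 -0.0035 -1.    ] heel in frame [ 1.11 -0.22] tool x [0.544  0.8391] under z 12.325685426216353
force frame xy [-6.99 -7.78]
```

View pics/w12.png

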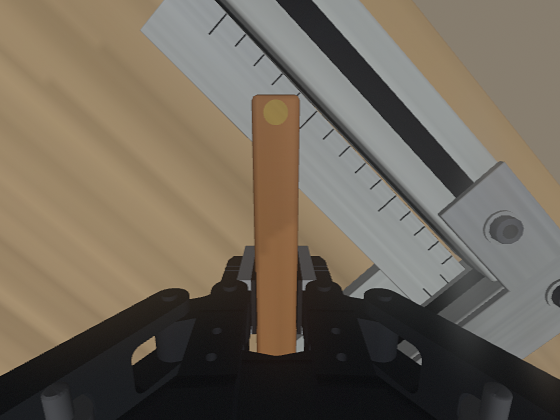

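Call:
drive_tool:
  steps:
    - [[0.1,0,0.1,0,0,0,-1],[0.15,0,0.15,0,0,0,-1],[0.15,0,0.15,0,0,0,-1],[0.15,0,0.15,0,0,0,-1]]

```text
time: 13.35
eef_pos: [608.7, 85.2, 24.7]
orientation: [[0.544, -0.002, -0.839], [0.839, -0.004, 0.544], [-0.004, -1.0, -0.001]]
contact_force: [-5.4, -9.9, 2.1]
opening: 15.3
```

```bash
python3 look.py w13
```

```text
time 13.35
eef_pos [608.743  85.175  24.671]
contact_force [-5.412 -9.939  2.113]
opening 15.31
ft_torque [-2.135  1.077  0.275]
yaw 12.03 down tilt [-0.0019 -0.0039 -1.    ] heel in frame [1.16 1.51] tool x [0.5441 0.839 ] under z 12.371253976546008
force frame xy [-7.39 -8.57]
```

Call:
drive_tool:
  steps:
    - [[0.1,0,0.1,0,0,0,-1],[0.15,0,0.15,0,0,0,-1],[0.15,0,0.15,0,0,0,-1],[0.15,0,0.15,0,0,0,-1]]

```text
time: 13.8
eef_pos: [608.7, 85.3, 24.8]
orientation: [[0.545, -0.001, -0.838], [0.838, -0.006, 0.545], [-0.006, -1.0, -0.002]]
contact_force: [-5.0, -14.6, 1.3]
opening: 15.2
```

```bash
python3 look.py w14 s
```

```text
time 13.8
eef_pos [608.685  85.262  24.815]
contact_force [ -4.971 -14.609   1.263]
opening 15.231
ft_torque [-3.242  0.96   0.288]
yaw 11.95 down tilt [-0.0012 -0.0058 -1.    ] heel in frame [1.2  1.52] tool x [0.5453 0.8382] under z 12.514731277926597
force frame xy [ -7.94 -13.23]
```

View pics/w14.png

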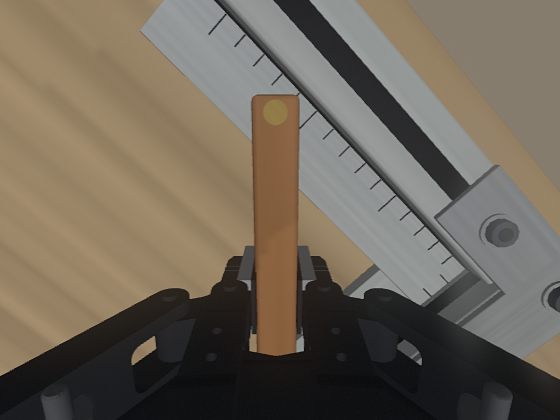

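View pics/w14_s.png

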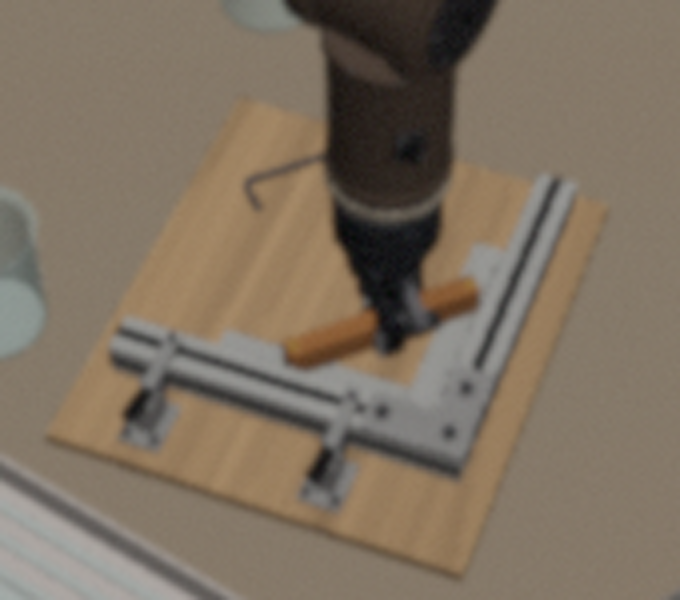

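Call:
drive_tool:
  steps:
    - [[0.07,0.03,-0.07,0,0,0,-1],[0.14,0.05,-0.14,0,0,0,-1],[0.14,0.05,-0.14,0,0,0,-1],[0.14,0.05,-0.14,0,0,0,-1]]

```text
time: 14.3
eef_pos: [608.7, 85.2, 24.5]
orientation: [[0.546, -0.005, -0.838], [0.838, -0.006, 0.546], [-0.007, -1.0, 0.001]]
contact_force: [-12.7, -17.2, 11.7]
opening: 15.2
```

```bash
python3 look.py w15
```

```text
time 14.3
eef_pos [608.682  85.197  24.481]
contact_force [-12.735 -17.175  11.737]
opening 15.151
ft_torque [-3.031  2.354  0.308]
yaw 11.92 down tilt [-0.0048 -0.0058 -1.    ] heel in frame [1.22 1.42] tool x [0.5458 0.8379] under z 12.1812491618861
force frame xy [-16.07 -14.1 ]
```

```bash
python3 - <<'E'
import cv2
im=cv2.imread("pics/w15.png")
cv2.imwrite("pics/w15c.png",cv2.resize(im[0:340,130:560],None,fx=1.75,fy=1.75,interpolation=cv2.INTER_CUBIC))
E
```

View pics/w15c.png

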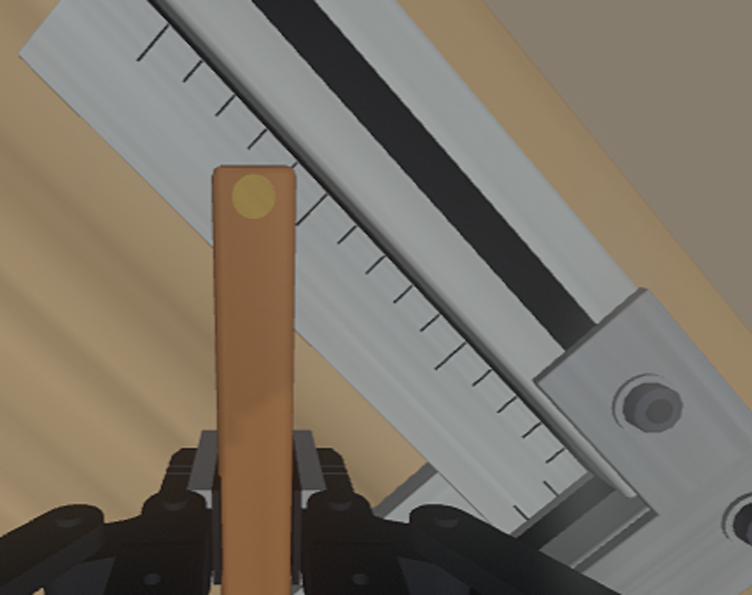

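```bash
python3 - <<'E'
from h import *
C=cam("wrist")
im=cv2.imread("pics/w15.png"); g=cv2.GaussianBlur(cv2.cvtColor(im,6),(0,0),1).astype(float)
def edge(a,b,z,n=60,r=5):
    a=np.array(a)/1.75+[130,0];b=np.array(b)/1.75+[130,0]
    d=(b-a)/np.linalg.norm(b-a);nn=np.array([-d[1],d[0]]);pts=[]
    ts=np.linspace(0.05,.95,n);ss=np.arange(-r,r+.01,.1)
    for t in ts:
        p=a+t*(b-a)+ss[:,None]*nn
        v=cv2.remap(g,p[:,0].astype(np.float32),p[:,1].astype(np.float32),1).ravel()
        k=np.argmax(np.abs(np.gradient(v)));pts.append(p[k])
    w=unproj("wrist",np.array(pts,float),z,C)[:,:2]
    vx,vy,x0,y0=cv2.fitLine(w.astype(np.float32),cv2.DIST_HUBER,0,.1,.01).ravel()
    if vx<0: vx,vy=-vx,-vy
    res=np.abs((w-[x0,y0])@[-vy,vx]);print(np.degrees(np.arctan2(vy,vx)).round(2),np.median(res).round(2),(x0,y0))
edge((22,54),(210,242),20); edge((302,338),(425,457),20)
edge((400,0),(635,285),42); edge((252,0),(570,360),42);edge((318,0),(595,325),42)
E
```

```text
12.38 0.08 (np.float32(525.9666), np.float32(102.302605))
12.34 0.06 (np.float32(606.10034), np.float32(119.5788))
12.1 0.1 (np.float32(575.28094), np.float32(171.55182))
12.09 0.06 (np.float32(566.8863), np.float32(150.90266))
12.12 0.06 (np.float32(558.9408), np.float32(157.472))
```

Call:
drive_tool:
  steps:
    - [[0.05,0,0,0,0,0,-1],[0.05,0,0,0,0,0,-1],[0.05,0,0,0,0,0,-1],[0.05,0,0,0,0,0,-1],[0.05,0,0,0,0,0,-1],[0.05,0,0,0,0,0,-1],[0.05,0,0,0,0,0,-1],[0.05,0,0,0,0,0,-1]]

```text
time: 15.15
eef_pos: [608.7, 85.2, 24.5]
orientation: [[0.546, -0.005, -0.838], [0.838, -0.006, 0.546], [-0.008, -1.0, 0.001]]
contact_force: [-14.6, -18.8, 12.0]
opening: 15.4
```

```bash
python3 look.py w16 s
```

```text
time 15.15
eef_pos [608.689  85.199  24.477]
contact_force [-14.581 -18.836  11.965]
opening 15.358
ft_torque [-3.252  2.57   0.384]
yaw 11.9 down tilt [-0.0052 -0.0062 -1.    ] heel in frame [1.25 1.4 ] tool x [0.5461 0.8377] under z 12.176708004519025
force frame xy [-18.22 -15.34]
```

View pics/w16_s.png

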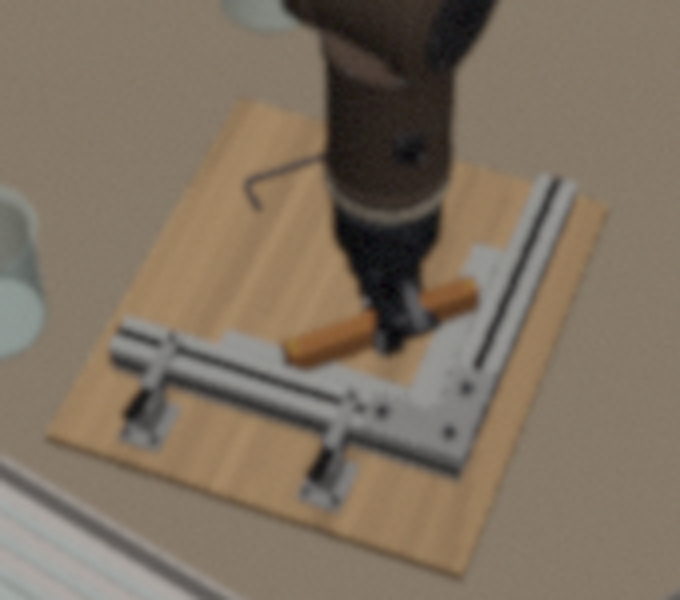

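```bash
python3 -c "
from bench import arm
print(arm.hand_in()); print(arm.read_state()['contact_force'])"
```

```text
the job is handed in; nothing more can be done
None
the job is handed in; nothing more can be done
```

I gripped the square by its bar, laid it flat in the inside corner and slid it along the rail so that it pushed the upright true. It is handed in at about 15 s, still gripped and pressed into the corner. No verdict was reported.

**Last readings before hand-in**
- **Force on the tool:** about 18 N back from the rail side, 15 N from the upright side and 12 N from the board. These are totals at the wrist including friction, so the force at each contact was not measured separately. Both were far above the 0.5 N needed, and pressing further did not move the square.
- **Grip:** 60 N commanded, with the fingers stopped on the bar at 15.4 mm.
- **Height and tilt:** the square's underside was about 12.2 mm above the bench (the board top is 12 mm). The gripper leaned about 0.5°.
- **Heel position:** computed at (1.2, 1.4) mm in the frame. My camera fit of the frame is only good to about 2 mm, and the square had come to a hard stop in both directions.

**Alignment**
- **Camera:** the wrist picture put the square's leg at 12.4° and the upright at 12.1°. The board fit gave the frame as 12.2°.
- **Arm:** its own reading gave the square at 11.9°, so the figures disagree by up to 0.5°, within the 0.86° allowed.
- **Gap:** in the wrist picture there was no gap along the upright. The leg along the rail was mostly out of the wrist camera's view.

The hex key and beaker show unmoved in the last picture. I did not measure the other bystanders again after the lift, but the carrying path stayed clear of them.

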